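# Two collars from the hook stand onto the spindle

## Task

Lift the tall narrow collar off its hooks and slide it over the upright spindle, all the way down onto the shoulder; then lift the low broad collar off its hooks and slide it over the spindle until it lies flat on the tall one. Lower both under control, do not let them drop, and leave everything else on the bench where it is.

Things in the scene. Friction and masses are not known exactly. Their poses are not given: they have to be found in the camera images.
- tall_collar: Tall narrow collar: steel ring, outer diameter 54 mm, 38 mm high, bore 32 mm. It hangs bore upright at either place of the stand, on two side pins (8 mm thick, along its y, tips 50 mm either side of the axis). Origin: on the bore axis at pin height; z up along the bore; underside 29 mm below, top 9 mm above. 0.25 to 0.5 kg.
- broad_collar: Low broad collar: steel ring, outer diameter 66 mm, 22 mm high, bore 32 mm. It hangs bore upright at either place of the stand, on two side pins (8 mm thick, along its y, tips 50 mm either side of the axis). Origin: on the bore axis at pin height; z up along the bore; underside 16 mm below, top 6 mm above. 0.25 to 0.5 kg.
- hook_stand: Fixed hook stand. Places at its y = -60 and +60 mm, each two 8 mm hooks 84 mm apart along y, pointing to -x (toward the robot). Origin: on the bench, midway, below the hanging pins. Hung pins' centres at z = 150 mm; upturned hook tips reach z = 160 mm, 18 mm before the pins: raise a collar 15 mm or more before moving it to -x. Rail 95 to 115 mm behind the pins, top z = 159 mm.
- spindle_seat (a point): Shoulder (seat) of the fixed upright steel spindle: point on its axis, 35 mm above the bench. The spindle is 27 mm thick and rises 68 mm above this point, the last 10 mm tapered to 16 mm. The boss below is 48 mm across and 25 mm high, on a round plate 100 mm across, 10 mm thick. z is up. Beyond it (+x) an open carton's flap hangs over the bench: keep clear.
- adjustable_wrench: Bystander: adjustable wrench, 46x185x11 mm, lying. Origin: centre of its underside.
- pliers: Bystander: combination pliers with blue grips, 50x186x13 mm, lying. Origin: centre of its underside.
- ball_bearing: Bystander: ball bearing, 62 mm across, 16 mm high. Origin: centre of its underside.
- vee_pulley: Bystander: vee pulley, 76 mm across, 34 mm high, without side pins; not one of the collars. Origin: centre of its underside.
- pipe_tee: Bystander: galvanised pipe tee, 66x96x44 mm. Origin: centre of its underside.

How it is judged:
By the outcome, as a careful person would: the job done as asked, in the order asked, and still so for the second after the job is handed in, with the robot touching nothing.
It also fails if it takes over 70 s, if anything falls off the work surface, if the arm or the gripper's body presses on something with over 40 N, if the wrist force passes 120 N, or if a joint passes its speed limit or range.

## Robot

A 6-joint arm with a two-finger parallel gripper is mounted at the origin on a cart in front of the work surface, level with it; the furniture and walls round the work are solid. World frame = base frame: x ahead of the robot, y to its left, z up, the work surface at z = 0. Lengths are in mm, angles in rad, forces in N, time in s.
With the tool pointing down it reaches from about 375 to 825 mm from the base axis. Payload 5.5 kg.
Tool frame: the origin (TCP) lies at the very end of the fingers, on their centre line; the grasp point (between the pads) lies 19 mm behind it; z points along the fingers, y is the line along which they close (so a half turn about z gives the same grasp; the last joint's range is limited). The gripper opens to 85 mm and grips with 20 to 120 N. Pads are 22 mm wide; open, the fingers measure 114 mm over their backs; the gripper's body (76 mm by 85 mm) begins 54 mm behind the grasp point. The pads swing forward as they close: fully open they stand 13 mm farther back than shut.
Start: joints at [-1.203, 0.314, -0.047, 1.21, 0, 1.571], TCP at [215.734, -559.869, 231.299] pointing down, gripper open.
Joint ranges: [-2.67, 2.67], [-0.69, 1.73], [-1.03, 1.25], [-2.08, 2.16], [-1.42, 1.45], [-3.14, 3.14]. Speed limits (rad/s): [2.39, 2.39, 3.01, 3.14, 3.14, 3.14].

## Interface

Orientations are given as a rotation vector (axis times angle).
In Python, from plant import sense, cams, workorder gives the robot as it stands.
- The arm moves only by the tool jog_arm, never from a script. Its argument "increments" is a list of rows, each an object with "fingers": the opening, from 0 (shut) to 1 (fully open); "xyz": the shift along the tool's x, y, z in cm, a list of three; "spin": the turn about the tool's z in rad. In form: [{"fingers": fingers, "xyz": [dx, dy, dz], "spin": spin}, ...]. A call has exactly 8 rows; each row is the pose to reach, as a shift and turn from the pose commanded when the call began, along the tool's axes at that moment; what a row does not reach only later rows make up. A row lasts 1/8 s, in which the tool goes at most 62.5 mm and 10.7 degrees, less where a joint would pass 70% of its speed; a pose out of reach is approached as far as the arm can. A call with a gripper value outside its range is refused whole. The fingers move at their own pace and stop on an object; "squeeze" is the grip in N (left out, the last holds). Time passes only in rows, so rows that repeat a pose let the fingers close, or fill a call up. It gives the time, the measured TCP pose, the force, the opening and the grip force at its end, in the units of the state.
- sense(): the state, without advancing time (a new reading comes with each control period).
- cams.camera(name): name is "side" or "top" or "wrist"; returns the picture (400x640x3 uint8, blue, green, red); there is no depth.
- cams.camera_info(name): a dict with "vfov" (degrees; the focal length in pixels is half the picture's height over the tangent of half this angle, whatever the lens; pixels are square), "cx", "cy" (the principal point, pixels), "position" and "rotation" of the camera in the world. Camera axes: x right, y down, z forward; pixel columns grow to the right and rows downward; lengths in mm; the calibration is good to about 2 mm. The wrist camera is an equidistant fisheye: a pixel r from the principal point sees the ray r / f radians off the axis. A picture is of the moment at which its call begins: read the wrist's pose just before it. camera_info takes no time and is no camera call; for the wrist camera it gives the pose at the moment of the call.
- workorder.hand_in(): hands the job in; it is judged then, once.
The state is a dict: "t": time; "joints": joint angles; "qd": joint speeds; "tau": joint torques, N m; "tcp_pos": TCP position; "tcp_rot": TCP orientation; "wrist_force": force on the tool from outside, world axes, zero at the start; "torque": the same for the moment, N m; "finger_gap": finger opening in mm; "grip_force": force on a finger pad.
Only numpy, scipy, OpenCV 4.12 (cv2) and the standard library are available. Lean on these libraries where they do the work, as an engineer would, in place of code of your own. Each camera call takes 0.05 s, during which the arm holds its last target. There are 200 camera calls.

## Working session

There is one attempt and no reset: what is moved stays moved. The work goes in short steps, Python scripts to look and compute and a tool call to move; the robot and the scene stay as the last step left them, time stands still between calls to the robot, and variables do not carry over. Pictures are saved under pics/ and viewed, at most 10 in all, crops included, and the job is handed in when it is done.

Besides the shell and the picture viewer there is one more tool, called after "Request:" by a JSON object that holds its "op" and its "data", one argument or row to a line. jog_arm: Moves the arm, as the interface text tells. Its arguments: {"type":"object","properties":{"increments":{"type":"array"},"squeeze":{"type":"number"}},"required":["increments"]}

```bash
ls; mkdir -p pics
python3 - <<'E'
from plant import sense, cams
import cv2
s=sense(); print({k:s[k] for k in('t','tcp_pos','tcp_rot','finger_gap','wrist_force')})
for n in('side','top','wrist'):
    i=cams.camera_info(n); print(n,i)
    cv2.imwrite(f'pics/{n}0.png',cams.camera(n))
E
```

```text
pics
{'t': 0.0, 'tcp_pos': array([ 215.51899809, -559.34929777,  230.46209681]), 'tcp_rot': array([-3.08702647e+00, -5.74184134e-01,  5.17122657e-04]), 'finger_gap': 85.23694207330344, 'wrist_force': array([-0.17853638, -0.43705891, -0.2492189 ])}
side {'vfov': 51.26164280382836, 'cx': 319.7535931931141, 'cy': 202.40460647244552, 'position': array([ 572.46293777, -598.16701918, 1079.37646693]), 'rotation': array([-2.5966311 , -0.09161398,  0.03887368])}
top {'vfov': 56.90755340441437, 'cx': 316.7604754738195, 'cy': 199.96855459295313, 'position': array([ 396.5630164 ,  -39.41677383, 1103.70151642]), 'rotation': array([-2.15475696,  2.16197619, -0.06172119])}
wrist {'vfov': 65.70646984690485, 'cx': 319.00142271086435, 'cy': 201.8544594191077, 'position': array([ 286.94237601, -531.87363678,  373.38872177]), 'rotation': array([ 2.37794347, -1.6306666 , -0.24999388])}
```

View pics/side0.png

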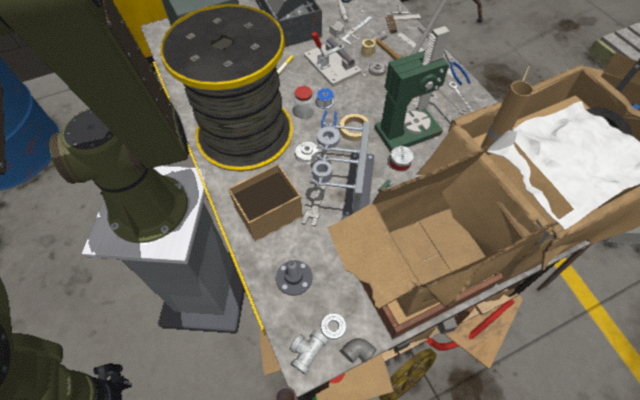

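View pics/top0.png

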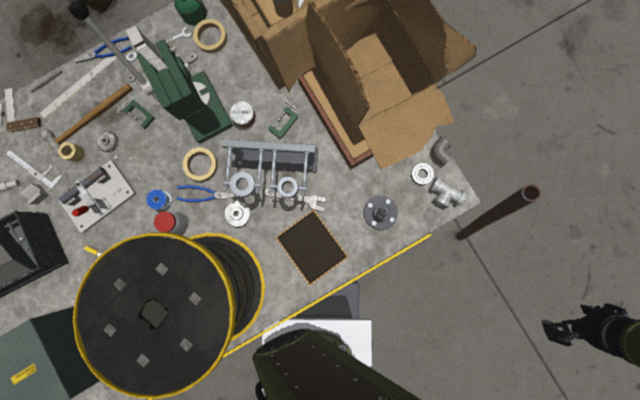

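The side view shows the stand with collars near (328,135) and (321,168), and the spindle near (293,272). In the top view the collars are near (242,184) and (288,187), and the spindle near (380,212). I'll enlarge both.

Run:
```python
import cv2,numpy as np
a=cv2.imread('pics/side0.png');b=cv2.imread('pics/top0.png')
def c(im,x,y,w,h,k):
    r=cv2.resize(im[y:y+h,x:x+w],None,fx=k,fy=k,interpolation=cv2.INTER_CUBIC)
    for i in range(0,w,10): cv2.putText(r,str(x+i),(i*k,8),0,.3,(0,0,255),1);cv2.line(r,(i*k,8),(i*k,14),(0,0,255),1)
    for j in range(0,h,10): cv2.putText(r,str(y+j),(0,j*k+4),0,.3,(0,0,255),1)
    return r
A=c(a,290,115,80,100,6-0); A2=c(a,270,250,50,50,6)
B=c(b,215,140,110,70,6-2+1)
out=np.zeros((600,800,3),np.uint8)
out[:600,:480]=A; out[:300,500:800]=A2
C=c(b,355,190,50,50,6); out[300:600,500:800]=C
cv2.imwrite('pics/crop1.png',out)
cv2.imwrite('pics/crop2.png',c(b,215,140,114,70,7))
```

```text
(no output)
```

View pics/crop1.png

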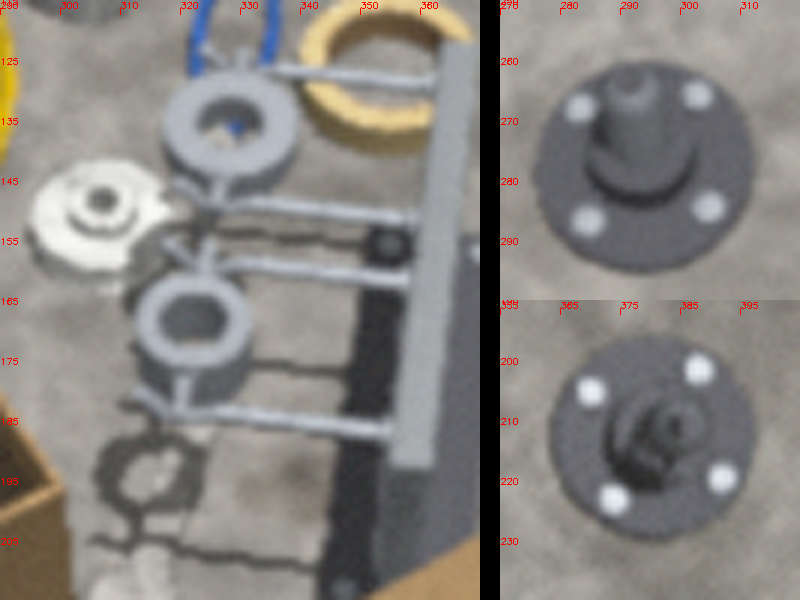

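View pics/crop2.png

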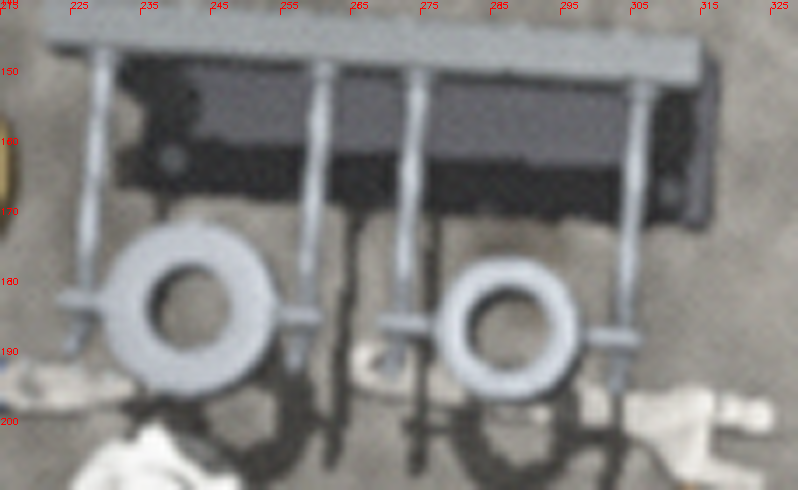

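Tall collar: side (322,168), top (288,187). Broad collar: side (328,135), top (242,184). Spindle bolts and tip: side (294,276) and (292,264), top (381,212.5) and (386,210). Next I triangulate these.

```bash
cat > h.py <<'E'
import numpy as np, cv2
from scipy.spatial.transform import Rotation as R
from plant import sense, cams
def ray(i,p,fish=False):
    f=200/np.tan(np.radians(i['vfov'])/2); d=np.array([p[0]-i['cx'],p[1]-i['cy']])/f
    if fish:
        th=np.hypot(*d); v=np.r_[d/max(th,1e-9)*np.sin(th),np.cos(th)]
    else: v=np.r_[d,1]; v/=np.linalg.norm(v)
    return i['position'],R.from_rotvec(i['rotation']).apply(v)
def proj(i,X,fish=False):
    f=200/np.tan(np.radians(i['vfov'])/2); v=R.from_rotvec(i['rotation']).inv().apply(np.array(X,float)-i['position'])
    if not fish: return v[...,:2]/v[...,2:]*f+[i['cx'],i['cy']]
    r=np.linalg.norm(v[...,:2],axis=-1,keepdims=True); return v[...,:2]/r*np.arctan2(r,v[...,2:])*f+[i['cx'],i['cy']]
def tri(rays):
    A=np.zeros((3,3));b=np.zeros(3);Ps=[np.eye(3)-np.outer(d,d) for o,d in rays]
    X=np.linalg.solve(sum(Ps),sum(P@o for P,(o,d) in zip(Ps,rays)))
    return X,[round(float(np.linalg.norm(P@(X-o))),1) for P,(o,d) in zip(Ps,rays)]
def atz(r,z): o,d=r; return o+d*(z-o[2])/d[2]
E
cat > m.py <<'E'
from h import *
np.set_printoptions(precision=1,suppress=True)
S,T=cams.camera_info('side'),cams.camera_info('top')
for n,s,t in [('tall',(321.9,167.8),(287.2,186.5)),('broad',(328,134.8),(241.6,183.7)),('bolts',(293.6,275.8),(380.7,212.1)),('tip',(291.6,263.8),(385.3,209.6))]:
    print(n,*tri([ray(S,s),ray(T,t)]))
for n,a,b,z in [('b',(60,298),(318,317),150),('t',(380,322),(640,338),150),('rail',(45,50),(700,82),159)]:
    o=np.array([215,140]); p,q=[atz(ray(T,np.array(v)/7+o-.42),z) for v in(a,b)]
    d=p-q; print(n,p,q,'yaw',np.degrees(np.arctan2(-d[0],d[1])), np.linalg.norm(d), (p+q)/2)
s=sense();print(R.from_rotvec(s['tcp_rot']).as_matrix())
E
python3 m.py
```

```text
tall [519.8  70.1 153.1] [0.7, 0.7]
broad [528.7 190.8 149.4] [0.9, 0.9]
bolts [ 460.5 -190.8    9.5] [0.7, 0.7]
tip [ 461.7 -191.7   95.4] [0.0, 0.0]
b [532.2 239.4 150. ] [524.3 141.7 150. ] yaw -4.576817571392723 97.94157248807589 [528.3 190.5 150. ]
t [522.3 118.4 150. ] [515.7  21.  150. ] yaw -3.885729569628283 97.60066693122225 [519.   69.7 150. ]
rail [624.9 244.4 159. ] [610.4  -1.8 159. ] yaw -3.384009008837899 246.70006240397996 [617.6 121.3 159. ]
[[ 0.9  0.4 -0. ]
 [ 0.4 -0.9  0. ]
 [ 0.  -0.  -1. ]]
```

```bash
cat >> h.py <<'E'
def go(xyz,xang=None,cmd=None):
    "shift (cm, tool axes) and spin to get TCP to xyz with tool x at xang degrees"
    s=sense(); M=R.from_rotvec(s['tcp_rot']).as_matrix(); p=s['tcp_pos']
    a=np.degrees(np.arctan2(M[1,0],M[0,0])); sp=0 if xang is None else -np.radians((xang-a+180)%360-180)
    print('t',round(s['t'],2),'p',np.round(p,1),'xang',round(a,2),'tilt',np.round(np.degrees(M[:2,2]),2),'F',np.round(s['wrist_force'],1),'gap',round(s['finger_gap'],1),'grip',round(s['grip_force'],1))
    print('shift cm',np.round(M.T@(np.array(xyz)-p)/10,2),'spin',round(sp,4))
E
python3 - <<'E'
from h import *
np.set_printoptions(precision=0,suppress=True)
S,T=cams.camera_info('side'),cams.camera_info('top')
for n,s,t in [('flapA',(330,225),(373,167)),('flapB',(375,305),(432,158)),('drum',(224,43),(154,313)),('boxcorner',(266,168),(311,210)),('boxcorner2',(300,197),(346,256))]:
    print(n,*tri([ray(S,s),ray(T,t)]))
go((440,-190,300),86)
E
```

```text
flapA [ 555. -144.  228.] [0.2, 0.2]
flapB [ 632. -305.  138.] [37.2, 37.2]
drum [240. 316. 352.] [2.7, 2.7]
boxcorner [422. -10. 271.] [30.9, 30.9]
boxcorner2 [411. -73. 223.] [66.7, 66.7]
t 0.15 p [ 216. -560.  231.] xang 21.08 tilt [-0.  0.] F [ 0.  0. -0.] gap 85.4 grip 0.0
shift cm [ 34. -26.  -7.] spin -1.1331
```

Request:
{"op": "jog_arm", "data": {
  "increments": [
    {"fingers": 1, "xyz": [4, -3, -1.5], "spin": -0.14},
    {"fingers": 1, "xyz": [8.5, -6.5, -3], "spin": -0.28},
    {"fingers": 1, "xyz": [13, -10, -5], "spin": -0.43},
    {"fingers": 1, "xyz": [17.5, -13.5, -7], "spin": -0.58},
    {"fingers": 1, "xyz": [22, -17, -7], "spin": -0.73},
    {"fingers": 1, "xyz": [26.5, -20.5, -7], "spin": -0.88},
    {"fingers": 1, "xyz": [30.5, -23.5, -7], "spin": -1.01},
    {"fingers": 1, "xyz": [34, -26, -7], "spin": -1.133}
  ]
}}

```text
t: 1.15
tcp_pos: [440.1, -193.2, 301.2]
tcp_rot: [-2.292, -2.148, -0.0]
wrist_force: [0.6, -0.5, 0.1]
finger_gap: 85.7
grip_force: 0.0
```

Run:
```python
from h import *
np.set_printoptions(precision=0,suppress=True)
S,T=cams.camera_info('side'),cams.camera_info('top')
for n,s,t in [('box+x',(301,198),(313,210)),('box+y',(266,168),(277,240))]:
    print(n,*tri([ray(S,s),ray(T,t)]))
i=cams.camera_info('wrist'); cv2.imwrite('pics/w1.png',cams.camera('wrist')); np.savez('w1.npz',**i)
print(i['position'],proj(i,[[461,-191,103],[461,-191,10],[520,70,155],[529,191,155]],True))
go((490,110,300),86)
```

```text
box+x [464.   6.  93.] [2.5, 2.5]
box+y [369.  98. 105.] [12.1, 12.1]
[ 445. -117.  444.] [[ 337.  174.]
 [ 333.  160.]
 [ 382.  -69.]
 [ 376. -144.]]
t 1.2 p [ 442. -190.  301.] xang 86.67 tilt [0. 0.] F [2. 2. 1.] gap 85.6 grip 0.0
shift cm [30.  3.  0.] spin 0.0116
```

Request:
{"op": "jog_arm", "data": {
  "increments": [
    {"fingers": 1, "xyz": [4, 0.5, 0], "spin": 0},
    {"fingers": 1, "xyz": [9, 1.5, 0], "spin": 0},
    {"fingers": 1, "xyz": [14, 2, 0], "spin": 0},
    {"fingers": 1, "xyz": [19, 2.5, 0], "spin": 0},
    {"fingers": 1, "xyz": [24, 3, 0], "spin": 0},
    {"fingers": 1, "xyz": [28, 3.5, 0], "spin": 0.012},
    {"fingers": 1, "xyz": [30, 4, 0], "spin": 0.012},
    {"fingers": 1, "xyz": [30, 4, 0], "spin": 0.012}
  ]
}}

```text
t: 2.2
tcp_pos: [500.6, 102.0, 300.9]
tcp_rot: [-2.309, -2.13, 0.001]
wrist_force: [-0.6, -0.9, -0.5]
finger_gap: 85.8
grip_force: 0.0
```

Run:
```python
from h import *
np.set_printoptions(precision=1,suppress=True)
i=cams.camera_info('wrist'); im=cams.camera('wrist'); np.savez('w2.npz',**i); cv2.imwrite('pics/w2.png',im)
print(i['position'],proj(i,[[520,70,157],[529,191,155]],True))
go((490,110,300),86)
w1=cv2.imread('pics/w1.png')
# montage: w2 left 1x scaled crop, w1 spindle crop 4x
k=4; c=cv2.resize(w1[140:220,290:390],None,fx=4,fy=4,interpolation=cv2.INTER_CUBIC)
out=np.zeros((600,800,3),np.uint8); out[:320,:400]=c
out[320:600,:448]=cv2.resize(im,(448,280)); cv2.imwrite('pics/m2.png',out)
```

```text
[507.  178.3 443.7] [[340.7 218.7]
 [341.7  92.9]]
t 2.25 p [500.3 101.1 301. ] xang 85.33 tilt [-0.  -0.1] F [ 0.4 -0.8  0. ] gap 85.1 grip 0.0
shift cm [ 0.8 -1.1  0.1] spin -0.0117
```

View pics/m2.png

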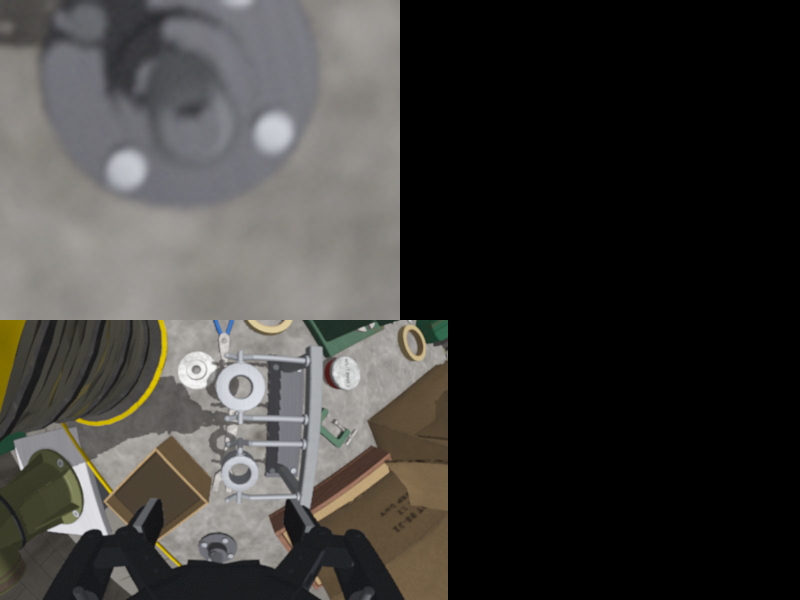

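The crop shows the spindle tip at wrist w1 (338,173), matching the prediction. In w2 the tall collar is at (343,216.5) and the broad one at (344,94). I'll fit the rings precisely, then move to a second, lower view.

```bash
cat >> h.py <<'E'
def rings(im,pred,rad):
    "ellipse fits of bright ring: returns list of (center,axes,area) for contours near pred"
    g=cv2.GaussianBlur(cv2.cvtColor(im,cv2.COLOR_BGR2GRAY),(3,3),0); x,y=map(int,pred); r=int(rad)
    x0,y0=max(0,x-r),max(0,y-r); c=cv2.resize(g[y0:y+r,x0:x+r],None,fx=4,fy=4,interpolation=cv2.INTER_CUBIC)
    t,b=cv2.threshold(c,0,255,cv2.THRESH_OTSU); out=[]
    for q in cv2.findContours(b,cv2.RETR_LIST,cv2.CHAIN_APPROX_NONE)[0]:
        if len(q)<60: continue
        q=cv2.convexHull(q); e=cv2.fitEllipse(q)
        out.append((np.round((np.array(e[0])+.5)/4-.5+[x0,y0],1),np.round(np.array(e[1])/4,1),round(cv2.contourArea(q)/16/(np.pi*e[1][0]*e[1][1]/64),2)))
    return t,out
E
python3 - <<'E'
from h import *
im=cv2.imread('pics/w2.png')
for p in((343,216.5),(344,94)):
    for r in (26,42):
        t,o=rings(im,p,r);print(t)
        for e in o:print(e)
k=[cv2.resize(im[y:y+84,300:390],None,fx=4,fy=4,interpolation=cv2.INTER_CUBIC) for y in(52,175)]
cv2.imwrite('pics/m3.png',np.hstack(k))
E
```

```text
139.0
(array([342.6, 219.9]), array([29. , 32.5]), 0.8)
(array([362.8, 190.6]), array([10.4, 17.9]), 0.49)
(array([343.6, 224.9]), array([58.3, 70.8]), 0.71)
135.0
(array([351.8, 249. ]), array([ 2.8, 14.1]), 0.8)
(array([330.6, 250.9]), array([ 4.8, 20.1]), 0.88)
(array([342.6, 219.9]), array([28.8, 32.2]), 0.78)
(array([305.9, 212.9]), array([19.2, 26.3]), 0.59)
(array([294. , 190.5]), array([15.9, 43.2]), 0.27)
(array([352. , 229.7]), array([ 84.8, 132. ]), 0.64)
(array([324.9, 175.9]), array([5.7, 7.5]), 0.69)
(array([317. , 179.2]), array([12.1, 18.2]), 0.83)
173.0
(array([343.8,  95. ]), array([35.7, 36.6]), 1.0)
(array([343.9,  95. ]), array([67.8, 71.2]), 0.7)
160.0
(array([346.5,  99.2]), array([17.1, 30.1]), 0.75)
(array([343.8,  95. ]), array([34.8, 35.9]), 0.99)
(array([351.3,  90.1]), array([78.4, 98.7]), 0.86)
(array([320.6,  55.3]), array([ 6.2, 11.5]), 0.88)
(array([305.1,  60.7]), array([13.7, 33.3]), 0.58)
```

View pics/m3.png

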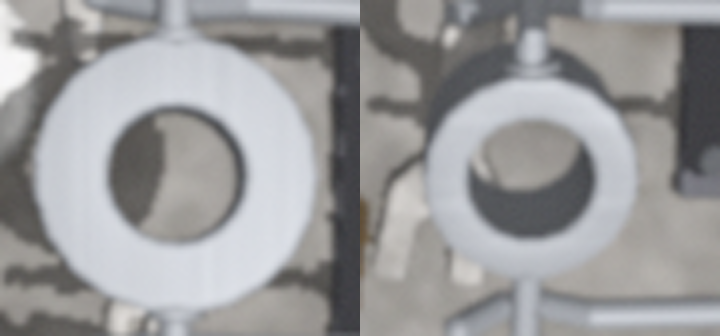

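Run:
```python
from h import *
np.set_printoptions(precision=1,suppress=True)
S,T=cams.camera_info('side'),cams.camera_info('top'); W={k:v for k,v in np.load('w2.npz').items()}
W1={k:v for k,v in np.load('w1.npz').items()}
for n,s,t,w in [('tall',(321.9,167.8),(287.2,186.5),(342.7,219.2)),('broad',(328,134.8),(241.6,183.7),(343.6,95))]:
    r=[ray(S,s),ray(T,t),ray(W,w,True)]
    print(n,*tri(r),*tri(r[1:]),*tri(r[::2]))
    for z in (153,159): print(atz(r[2],z),atz(r[1],z),atz(r[0],z))
# size-based depth: tall bore/outer widths in x
for n,px,D in [('tall o',208/4,54),('tall b',127/4,32),('broad o',283/4,66),('broad b',137/4,32)]:
    f=200/np.tan(np.radians(W['vfov'])/2); print(n,'dist~',D*f/px)
r=ray(W1,(337.6,172.8),True); print(r[0],atz(r,103),atz(r,97))
go((520,70,240),86)
```

```text
tall [520.5  69.1 155.1] [0.2, 1.7, 1.6] [520.4  69.3 156.2] [1.6, 1.6] [521.3  68.7 155.5] [0.7, 0.7]
[522.1  67.8 153. ] [519.2  69.9 153. ] [520.5  70.4 153. ]
[521.8  70.1 159. ] [518.4  69.2 159. ] [520.8  66.1 159. ]
broad [529.4 189.6 151.2] [0.3, 1.9, 1.6] [529.2 189.5 151.8] [1.7, 1.7] [530.3 189.  152.2] [0.5, 0.5]
[530.7 189.  153. ] [527.3 189.7 153. ] [529.8 188.2 153. ]
[530.2 188.8 159. ] [526.5 188.2 159. ] [530.  183.1 159. ]
tall o dist~ 321.6187207595058
tall b dist~ 312.145553423049
broad o dist~ 288.9138724372788
broad b dist~ 289.361206457863
[ 445.3 -116.9  444.1] [ 461.8 -190.1  103. ] [ 462.1 -191.4   97. ]
t 2.25 p [500.3 101.1 301. ] xang 85.33 tilt [-0.  -0.1] F [ 0.4 -0.8  0. ] gap 85.1 grip 0.0
shift cm [-2.9  2.2  6.1] spin -0.0117
```

Request:
{"op": "jog_arm", "data": {
  "increments": [
    {"fingers": 1, "xyz": [-1, 1, 3], "spin": 0},
    {"fingers": 1, "xyz": [-2, 2, 6], "spin": -0.012},
    {"fingers": 1, "xyz": [-2.9, 2.3, 9], "spin": -0.012},
    {"fingers": 1, "xyz": [-2.9, 2.3, 9], "spin": -0.012},
    {"fingers": 1, "xyz": [-2.9, 2.3, 9], "spin": -0.012},
    {"fingers": 1, "xyz": [-2.9, 2.3, 9], "spin": -0.012},
    {"fingers": 1, "xyz": [-2.9, 2.3, 9], "spin": -0.012},
    {"fingers": 1, "xyz": [-2.9, 2.3, 9], "spin": -0.012}
  ]
}}

```text
t: 3.25
tcp_pos: [521.2, 70.9, 211.9]
tcp_rot: [2.297, 2.143, 0.001]
wrist_force: [0.0, -0.1, -0.6]
finger_gap: 85.4
grip_force: 0.0
```

Run:
```python
from h import *
np.set_printoptions(precision=1,suppress=True)
go((521,69,130),86)
i=cams.camera_info('wrist'); im=cams.camera('wrist'); np.savez('w3.npz',**i); cv2.imwrite('pics/w3.png',im)
P=proj(i,[[521,69,155],[530,189,152]],True);print(P)
for p in P:
  for r in(30,50):
    t,o=rings(im,p,r);print(t)
    for e in o:print(e)
x,y=map(int,P[0]);c=cv2.resize(im[max(0,y-50):y+50,x-60:x+60],None,fx=4,fy=4,interpolation=cv2.INTER_CUBIC)
print(x-60,y-50);cv2.imwrite('pics/m4.png',c)
```

```text
t 3.25 p [521.2  70.9 211.9] xang 86.02 tilt [0.1 0. ] F [ 0.  -0.1 -0.6] gap 85.4 grip 0.0
shift cm [-0.2 -0.   8.2] spin 0.0003
[[318.2 224.2]
 [319.2  45.2]]
142.0
(array([321.3, 243.9]), array([39. , 70.3]), 0.5)
(array([316. , 219.5]), array([ 2.6, 10.9]), 0.93)
(array([318. , 215.3]), array([23.6, 37.5]), 0.97)
137.0
(array([316. , 219.5]), array([2.1, 9. ]), 0.89)
(array([351.1, 215.6]), array([ 8.7, 11. ]), 0.9)
(array([318.2, 215.2]), array([24.3, 37.9]), 0.97)
(array([329.7, 248.1]), array([ 82. , 132.4]), 0.62)
(array([280.5, 205.1]), array([35.4, 53.1]), 0.54)
(array([348.2, 180.6]), array([28.7, 67.9]), 0.56)
(array([297.9, 171.8]), array([16.8, 21.4]), 0.33)Traceback (most recent call last):
  File "<stdin>", line 8, in <module>
  File "h.py", line 32, in rings
    q=cv2.convexHull(q); e=cv2.fitEllipse(q)
                           ~~~~~~~~~~~~~~^^^
cv2.error: OpenCV(4.12.0) /io/opencv/modules/imgproc/src/shapedescr.cpp:361: error: (-201:Incorrect size of input array) There should be at least 5 points to fit the ellipse in function 'fitEllipseNoDirect'
```

Run:
```python
from h import *
im=cv2.imread('pics/w3.png')
c=[cv2.resize(im[y:y+100,265:365],None,fx=4,fy=4,interpolation=cv2.INTER_CUBIC) for y in(175,0)]
cv2.imwrite('pics/m4.png',np.hstack(c))
```

```text
(no output)
```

View pics/m4.png

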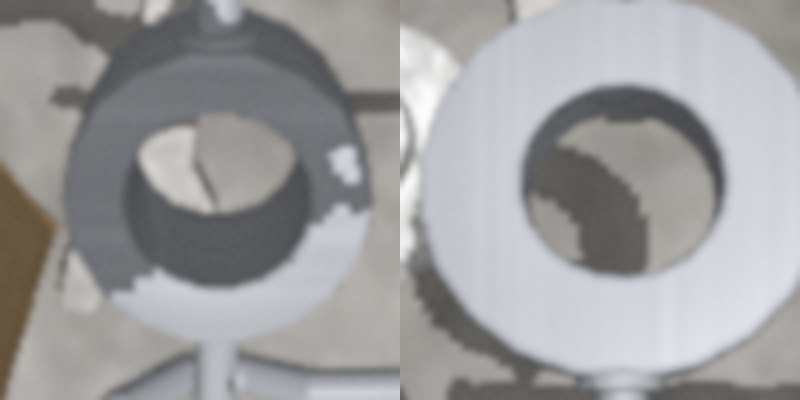

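Run:
```python
from h import *
np.set_printoptions(precision=1,suppress=True)
W2,W3=[{k:v for k,v in np.load(f).items()} for f in('w2.npz','w3.npz')]
for a,b in [((342.7,219.2),(319,224.6)),((343.6,95),(320.4,44.6))]:
    r=[ray(W2,a,True),ray(W3,b,True)]; print(*tri(r),atz(r[1],153),atz(r[1],158))
```

```text
[521.7  71.  161.1] [0.1, 0.1] [521.5  67.9 153. ] [521.6  69.9 158. ]
[530.7 189.  153.7] [0.0, 0.0] [530.7 189.2 153. ] [530.6 188.1 158. ]
```

Request:
{"op": "jog_arm", "data": {
  "increments": [
    {"fingers": 1, "xyz": [-0.1, 0, 2], "spin": 0},
    {"fingers": 1, "xyz": [-0.1, 0, 4], "spin": 0},
    {"fingers": 1, "xyz": [-0.1, 0, 6], "spin": 0},
    {"fingers": 1, "xyz": [-0.1, 0, 7.5], "spin": 0},
    {"fingers": 1, "xyz": [-0.1, 0, 8.5], "spin": 0},
    {"fingers": 1, "xyz": [-0.1, 0, 8.8], "spin": 0},
    {"fingers": 1, "xyz": [-0.1, 0, 8.8], "spin": 0},
    {"fingers": 1, "xyz": [-0.1, 0, 8.8], "spin": 0}
  ]
}}

```text
t: 4.3
tcp_pos: [521.4, 69.8, 123.9]
tcp_rot: [2.297, 2.142, 0.001]
wrist_force: [-0.5, -0.3, 0.4]
finger_gap: 85.7
grip_force: 0.0
```

Request:
{"op": "jog_arm", "data": {
  "increments": [
    {"fingers": 0.75, "xyz": [0, 0, 0], "spin": 0},
    {"fingers": 0.7, "xyz": [0, 0, 0], "spin": 0},
    {"fingers": 0.65, "xyz": [0, 0, 0], "spin": 0},
    {"fingers": 0.6, "xyz": [0, 0, 0], "spin": 0},
    {"fingers": 0.5, "xyz": [0, 0, 0], "spin": 0},
    {"fingers": 0.4, "xyz": [0, 0, 0], "spin": 0},
    {"fingers": 0.4, "xyz": [0, 0, 0], "spin": 0},
    {"fingers": 0.4, "xyz": [0, 0, 0], "spin": 0}
  ],
  "squeeze": 60
}}

```text
t: 5.3
tcp_pos: [520.7, 69.7, 123.5]
tcp_rot: [-2.298, -2.142, 0.0]
wrist_force: [-2.6, 0.5, 5.3]
finger_gap: 52.3
grip_force: 61.6
```

Request:
{"op": "jog_arm", "data": {
  "increments": [
    {"fingers": 0.4, "xyz": [0, 0, -0.3], "spin": 0},
    {"fingers": 0.4, "xyz": [0, 0, -0.8], "spin": 0},
    {"fingers": 0.4, "xyz": [0, 0, -1.5], "spin": 0},
    {"fingers": 0.4, "xyz": [0, 0, -2.2], "spin": 0},
    {"fingers": 0.4, "xyz": [0, 0, -2.9], "spin": 0},
    {"fingers": 0.4, "xyz": [0, 0, -3.5], "spin": 0},
    {"fingers": 0.4, "xyz": [0, 0, -3.5], "spin": 0},
    {"fingers": 0.4, "xyz": [0, 0, -3.5], "spin": 0}
  ],
  "squeeze": 80
}}

```text
t: 6.3
tcp_pos: [520.7, 69.7, 158.1]
tcp_rot: [-2.298, -2.142, 0.0]
wrist_force: [0.2, 0.5, -4.5]
finger_gap: 51.8
grip_force: 84.0
```

Run:
```python
from h import *
go((430,69,160),86); go((445,-150,160),86)
```

```text
t 6.3 p [520.7  69.7 158.1] xang 85.99 tilt [-0.02 -0.  ] F [ 0.2  0.5 -4.5] gap 51.8 grip 84.0
shift cm [-0.7  -9.05 -0.18] spin -0.0002
t 6.3 p [520.7  69.7 158.1] xang 85.99 tilt [-0.02 -0.  ] F [ 0.2  0.5 -4.5] gap 51.8 grip 84.0
shift cm [-22.44  -6.02  -0.18] spin -0.0002
```

Request:
{"op": "jog_arm", "data": {
  "increments": [
    {"fingers": 0.4, "xyz": [0, -2, 0], "spin": 0},
    {"fingers": 0.4, "xyz": [0, -4.5, 0], "spin": 0},
    {"fingers": 0.4, "xyz": [0, -7, 0], "spin": 0},
    {"fingers": 0.4, "xyz": [-2, -9, 0], "spin": 0},
    {"fingers": 0.4, "xyz": [-5, -9, 0], "spin": 0},
    {"fingers": 0.4, "xyz": [-9, -8.5, 0], "spin": 0},
    {"fingers": 0.4, "xyz": [-13, -8, 0], "spin": 0},
    {"fingers": 0.4, "xyz": [-17, -7, 0], "spin": 0}
  ]
}}

```text
t: 7.3
tcp_pos: [438.7, -96.1, 158.2]
tcp_rot: [-2.297, -2.142, -0.0]
wrist_force: [0.9, 0.2, -4.6]
finger_gap: 51.4
grip_force: 84.7
```

Run:
```python
from h import *
go((461.8,-190.5,158),86)
```

```text
t 7.3 p [438.7 -96.1 158.2] xang 86.0 tilt [-0.01  0.01] F [ 0.9  0.2 -4.6] gap 51.4 grip 84.7
shift cm [-9.25  2.96  0.02] spin -0.0
```

Run:
```python
from h import *
i=cams.camera_info('wrist'); im=cams.camera('wrist'); np.savez('w4.npz',**i); cv2.imwrite('pics/w4.png',im)
print(proj(i,[[462,-191,103],[462,-191,10]],True)); go((462,-191,158),86)
```

```text
[[354.73276075 327.07673017]
 [346.13182766 271.53729071]]
t 7.35 p [ 440.2 -100.8  158.4] xang 85.82 tilt [ 0.07 -0.3 ] F [ 2.3 -5.4 -5. ] gap 51.5 grip 84.8
shift cm [-8.84  2.83  0.09] spin -0.0031
```

Request:
{"op": "jog_arm", "data": {
  "increments": [
    {"fingers": 0.4, "xyz": [-3, 1, 0], "spin": 0},
    {"fingers": 0.4, "xyz": [-6, 2, 0], "spin": 0},
    {"fingers": 0.4, "xyz": [-8, 2.7, 0], "spin": 0},
    {"fingers": 0.4, "xyz": [-9.3, 3, 0], "spin": 0},
    {"fingers": 0.4, "xyz": [-9.3, 3, 0], "spin": 0},
    {"fingers": 0.4, "xyz": [-9.3, 3, 0], "spin": 0},
    {"fingers": 0.4, "xyz": [-9.3, 3, 0], "spin": 0},
    {"fingers": 0.4, "xyz": [-9.3, 3, 0], "spin": 0}
  ]
}}

```text
t: 8.35
tcp_pos: [462.5, -189.3, 158.4]
tcp_rot: [-2.297, -2.143, -0.0]
wrist_force: [-0.1, -0.1, -4.9]
finger_gap: 51.3
grip_force: 84.8
```

Run:
```python
from h import *
go((462,-191,158),86)
S,W,T=cams.camera_info('side'),cams.camera_info('wrist'),cams.camera_info('top')
im={n:cams.camera(n) for n in('side','wrist','top')}
for n in im: cv2.imwrite(f'pics/{n}5.png',im[n])
np.savez('w5.npz',**W)
c=lambda a,x,y,w,h,k:cv2.resize(a[y:y+h,x:x+w],None,fx=k,fy=k,interpolation=cv2.INTER_CUBIC)
p4=proj({k:v for k,v in np.load('w4.npz').items()},[[462,-191,103]],True)[0].astype(int);print('p4',p4)
o=np.zeros((600,800,3),np.uint8)
w4=cv2.imread('pics/w4.png')
x,y=p4[0]-50,min(p4[1]-37,325);print('w4 crop',x,y); o[:300,:400]=c(w4,x,y,100,75,4)
p=proj(S,[462,-191,110]).astype(int);x,y=p[0]-33,p[1]-50;print('side crop',x,y);o[:600,400:800]=c(im['side'],x,y,67,100,6)[:600,:400]
p=proj(W,[462,-191,160],True).astype(int);x,y=p[0]-100,min(p[1]-75,250);print('w5 crop',x,y);o[300:,:400]=c(im['wrist'],x,y,200,150,2)
cv2.imwrite('pics/m5.png',o)
```

```text
t 8.35 p [ 462.5 -189.3  158.4] xang 86.03 tilt [0.   0.01] F [-0.1 -0.1 -4.9] gap 51.3 grip 84.8
shift cm [-0.17 -0.04  0.04] spin 0.0006
p4 [354 327]
w4 crop 304 290
side crop 258 211
w5 crop 217 189
```

View pics/m5.png

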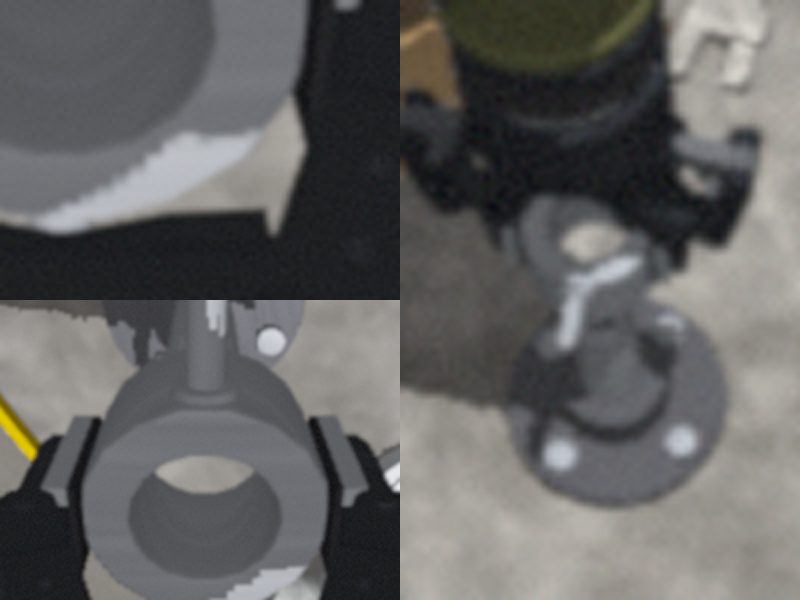

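```bash
cat > f.py <<'E'
from h import *
from scipy.optimize import least_squares
np.set_printoptions(precision=1,suppress=True)
S,T=cams.camera_info('side'),cams.camera_info('top')
W1,W5=[{k:v for k,v in np.load(f).items()} for f in('w1.npz','w5.npz')]
bs=np.array([(581,108),(698,95),(709,207),(589,220)])-[500,0]; bs=bs/6-.42+[270,250]
bt=np.array([(591,392),(699,370),(722,478),(614,500)])-[500,300]; bt=bt/6-.42+[355,190]
b1=np.array([(127,168),(274,131)])/4-.4+[290,140]
b5=np.array([[270,41]])/2-.25+[217,189]
for z in(10,13):
    for n,i,b,f in(('side',S,bs,0),('top',T,bt,0),('w1',W1,b1,1),('w5',W5,b5,1)):
        P=np.array([atz(ray(i,p,f),z)[:2] for p in b]); print(z,n,P.tolist() and np.round(P,1).tolist(),P.mean(0))
P=np.array([atz(ray(T,p),12)[:2] for p in bt]);d=P-P.mean(0);print('bolt offs',d,np.hypot(*d.T))
E
python3 f.py
```

```text
10 side [[430.0, -169.1], [482.7, -159.1], [492.7, -212.1], [439.9, -221.8]] [ 461.3 -190.5]
10 top [[481.2, -159.1], [491.9, -212.2], [438.6, -222.4], [428.0, -169.5]] [ 459.9 -190.8]
10 w1 [[442.3, -221.5], [495.9, -211.1]] [ 469.1 -216.3]
10 w5 [[494.1, -213.5]] [ 494.1 -213.5]
13 side [[430.4, -170.3], [483.0, -160.3], [492.9, -213.2], [440.2, -222.9]] [ 461.6 -191.7]
13 top [[481.0, -158.8], [491.6, -211.8], [438.5, -221.9], [427.9, -169.2]] [ 459.8 -190.4]
13 w1 [[442.3, -220.8], [495.5, -210.5]] [ 468.9 -215.6]
13 w5 [[493.8, -212.5]] [ 493.8 -212.5]
bolt offs [[ 21.3  31.7]
 [ 31.9 -21.4]
 [-21.3 -31.6]
 [-31.9  21.2]] [38.2 38.4 38.  38.3]
```

Run:
```python
from f import *
for z in (191,193.5,195): print('collar',atz(ray(W5,(319.4,296.75),1),z))
go((462.2,-191,158),86)
```

```text
10 side [[430.0, -169.1], [482.7, -159.1], [492.7, -212.1], [439.9, -221.8]] [ 461.3 -190.5]
10 top [[481.2, -159.1], [491.9, -212.2], [438.6, -222.4], [428.0, -169.5]] [ 459.9 -190.8]
10 w1 [[442.3, -221.5], [495.9, -211.1]] [ 469.1 -216.3]
10 w5 [[494.1, -213.5]] [ 494.1 -213.5]
13 side [[430.4, -170.3], [483.0, -160.3], [492.9, -213.2], [440.2, -222.9]] [ 461.6 -191.7]
13 top [[481.0, -158.8], [491.6, -211.8], [438.5, -221.9], [427.9, -169.2]] [ 459.8 -190.4]
13 w1 [[442.3, -220.8], [495.5, -210.5]] [ 468.9 -215.6]
13 w5 [[493.8, -212.5]] [ 493.8 -212.5]
bolt offs [[ 21.3  31.7]
 [ 31.9 -21.4]
 [-21.3 -31.6]
 [-31.9  21.2]] [38.2 38.4 38.  38.3]
collar [ 463.  -189.7  191. ]
collar [ 463.2 -187.9  193.5]
collar [ 463.2 -186.9  195. ]
t 8.5 p [ 462.6 -189.6  158.4] xang 86.01 tilt [0. 0.] F [ 0.6 -0.6 -3.6] gap 51.4 grip 84.8
shift cm [-0.1 -0.   0. ] spin 0.0002
```

Request:
{"op": "jog_arm", "data": {
  "increments": [
    {"fingers": 0.4, "xyz": [-0.16, 0, 0.8], "spin": 0},
    {"fingers": 0.4, "xyz": [-0.16, 0, 1.8], "spin": 0},
    {"fingers": 0.4, "xyz": [-0.16, 0, 2.8], "spin": 0},
    {"fingers": 0.4, "xyz": [-0.16, 0, 3.8], "spin": 0},
    {"fingers": 0.4, "xyz": [-0.16, 0, 4.6], "spin": 0},
    {"fingers": 0.4, "xyz": [-0.16, 0, 5.2], "spin": 0},
    {"fingers": 0.4, "xyz": [-0.16, 0, 5.6], "spin": 0},
    {"fingers": 0.4, "xyz": [-0.16, 0, 5.9], "spin": 0}
  ]
}}

```text
t: 9.5
tcp_pos: [462.6, -191.5, 99.2]
tcp_rot: [2.298, 2.142, 0.0]
wrist_force: [-0.3, 0.4, -4.3]
finger_gap: 51.2
grip_force: 84.8
```

Request:
{"op": "jog_arm", "data": {
  "increments": [
    {"fingers": 0.4, "xyz": [0, 0, 0.15], "spin": 0},
    {"fingers": 0.4, "xyz": [0, 0, 0.3], "spin": 0},
    {"fingers": 0.4, "xyz": [0, 0, 0.45], "spin": 0},
    {"fingers": 0.4, "xyz": [0, 0, 0.6], "spin": 0},
    {"fingers": 0.4, "xyz": [0, 0, 0.75], "spin": 0},
    {"fingers": 0.4, "xyz": [0, 0, 0.9], "spin": 0},
    {"fingers": 0.4, "xyz": [0, 0, 1.0], "spin": 0},
    {"fingers": 0.4, "xyz": [0, 0, 1.0], "spin": 0}
  ]
}}

```text
t: 10.5
tcp_pos: [462.4, -191.4, 89.2]
tcp_rot: [-2.298, -2.142, 0.0]
wrist_force: [0.6, 0.0, -4.5]
finger_gap: 51.3
grip_force: 84.8
```

Request:
{"op": "jog_arm", "data": {
  "increments": [
    {"fingers": 0.4, "xyz": [0, 0, 0.4], "spin": 0},
    {"fingers": 0.4, "xyz": [0, 0, 0.9], "spin": 0},
    {"fingers": 0.4, "xyz": [0, 0, 1.4], "spin": 0},
    {"fingers": 0.4, "xyz": [0, 0, 1.9], "spin": 0},
    {"fingers": 0.4, "xyz": [0, 0, 2.4], "spin": 0},
    {"fingers": 0.4, "xyz": [0, 0, 2.8], "spin": 0},
    {"fingers": 0.4, "xyz": [0, 0, 3.0], "spin": 0},
    {"fingers": 0.4, "xyz": [0, 0, 3.0], "spin": 0}
  ]
}}

```text
t: 11.5
tcp_pos: [462.4, -191.4, 59.2]
tcp_rot: [-2.298, -2.142, 0.0]
wrist_force: [-0.8, 0.3, -5.6]
finger_gap: 51.7
grip_force: 84.8
```

Request:
{"op": "jog_arm", "data": {
  "increments": [
    {"fingers": 0.4, "xyz": [0, 0, 0.2], "spin": 0},
    {"fingers": 0.4, "xyz": [0, 0, 0.5], "spin": 0},
    {"fingers": 0.4, "xyz": [0, 0, 0.8], "spin": 0},
    {"fingers": 0.4, "xyz": [0, 0, 1.1], "spin": 0},
    {"fingers": 0.4, "xyz": [0, 0, 1.4], "spin": 0},
    {"fingers": 0.4, "xyz": [0, 0, 1.6], "spin": 0},
    {"fingers": 0.4, "xyz": [0, 0, 1.7], "spin": 0},
    {"fingers": 0.4, "xyz": [0, 0, 1.7], "spin": 0}
  ]
}}

```text
t: 12.5
tcp_pos: [462.4, -191.5, 42.3]
tcp_rot: [-2.298, -2.142, 0.0]
wrist_force: [-0.5, 1.0, -4.9]
finger_gap: 51.4
grip_force: 84.8
```

Contact is expected near 37.5, so I'll creep down.

Request:
{"op": "jog_arm", "data": {
  "increments": [
    {"fingers": 0.4, "xyz": [0, 0, 0.05], "spin": 0},
    {"fingers": 0.4, "xyz": [0, 0, 0.1], "spin": 0},
    {"fingers": 0.4, "xyz": [0, 0, 0.15], "spin": 0},
    {"fingers": 0.4, "xyz": [0, 0, 0.2], "spin": 0},
    {"fingers": 0.4, "xyz": [0, 0, 0.25], "spin": 0},
    {"fingers": 0.4, "xyz": [0, 0, 0.3], "spin": 0},
    {"fingers": 0.4, "xyz": [0, 0, 0.35], "spin": 0},
    {"fingers": 0.4, "xyz": [0, 0, 0.35], "spin": 0}
  ]
}}

```text
t: 13.5
tcp_pos: [462.4, -191.4, 38.8]
tcp_rot: [-2.298, -2.142, 0.0]
wrist_force: [0.4, 0.1, -4.5]
finger_gap: 51.4
grip_force: 84.8
```

Request:
{"op": "jog_arm", "data": {
  "increments": [
    {"fingers": 0.4, "xyz": [0, 0, 0.03], "spin": 0},
    {"fingers": 0.4, "xyz": [0, 0, 0.06], "spin": 0},
    {"fingers": 0.4, "xyz": [0, 0, 0.09], "spin": 0},
    {"fingers": 0.4, "xyz": [0, 0, 0.12], "spin": 0},
    {"fingers": 0.4, "xyz": [0, 0, 0.15], "spin": 0},
    {"fingers": 0.4, "xyz": [0, 0, 0.15], "spin": 0},
    {"fingers": 0.4, "xyz": [0, 0, 0.15], "spin": 0},
    {"fingers": 0.4, "xyz": [0, 0, 0.15], "spin": 0}
  ]
}}

```text
t: 14.5
tcp_pos: [462.5, -191.5, 38.1]
tcp_rot: [2.298, 2.142, 0.0]
wrist_force: [-4.2, 2.2, 6.8]
finger_gap: 51.8
grip_force: 86.5
```

Request:
{"op": "jog_arm", "data": {
  "increments": [
    {"fingers": 0.62, "xyz": [0, 0, 0.1], "spin": 0},
    {"fingers": 0.66, "xyz": [0, 0, 0.1], "spin": 0},
    {"fingers": 0.7, "xyz": [0, 0, 0.1], "spin": 0},
    {"fingers": 0.75, "xyz": [0, 0, 0.1], "spin": 0},
    {"fingers": 0.8, "xyz": [0, 0, 0.1], "spin": 0},
    {"fingers": 0.85, "xyz": [0, 0, 0.1], "spin": 0},
    {"fingers": 0.85, "xyz": [0, 0, 0.1], "spin": 0},
    {"fingers": 0.85, "xyz": [0, 0, 0.1], "spin": 0}
  ],
  "squeeze": 30
}}

```text
t: 15.5
tcp_pos: [462.4, -191.5, 36.3]
tcp_rot: [-2.298, -2.142, 0.0]
wrist_force: [-0.0, -0.9, 1.0]
finger_gap: 72.4
grip_force: 0.0
```

Request:
{"op": "jog_arm", "data": {
  "increments": [
    {"fingers": 0.85, "xyz": [0, 0, -0.8], "spin": 0},
    {"fingers": 0.85, "xyz": [0, 0, -2], "spin": 0},
    {"fingers": 0.85, "xyz": [0, 0, -4], "spin": 0},
    {"fingers": 0.85, "xyz": [0, 0, -7], "spin": 0},
    {"fingers": 0.85, "xyz": [0, 0, -11], "spin": 0},
    {"fingers": 1, "xyz": [0, 0, -15], "spin": 0},
    {"fingers": 1, "xyz": [0, 0, -18], "spin": 0},
    {"fingers": 1, "xyz": [0, 0, -18], "spin": 0}
  ]
}}

```text
t: 16.5
tcp_pos: [464.3, -192.2, 219.9]
tcp_rot: [2.294, 2.139, 0.004]
wrist_force: [0.2, -1.0, -0.0]
finger_gap: 85.3
grip_force: 0.0
```

Run:
```python
from h import *
go((440,60,240),85.8)
i=cams.camera_info('wrist'); im=cams.camera('wrist'); np.savez('w6.npz',**i); cv2.imwrite('pics/w6.png',im)
s=cams.camera('side'); cv2.imwrite('pics/side6.png',s)
p=proj(i,[[462,-191,73]],True)[0].astype(int); print(p,proj(i,[[462,-191,103]],True))
c=lambda a,x,y,w,h,k:cv2.resize(a[y:y+h,x:x+w],None,fx=k,fy=k,interpolation=cv2.INTER_CUBIC)
x,y=p[0]-50,p[1]-60;print(x,y)
q=proj(cams.camera_info('side'),[462,-191,60]).astype(int);print(q-[40,60])
cv2.imwrite('pics/m6.png',np.hstack([c(im,x,y,100,120,4),c(s,q[0]-40,q[1]-60,80,120,4)]))
```

```text
t 16.5 p [ 464.3 -192.2  219.9] xang 85.99 tilt [ 0.32 -0.13] F [ 0.2 -1.  -0. ] gap 85.3 grip 0.0
shift cm [24.99 -4.18 -2.08] spin 0.0032
[315 186] [[314.97863308 195.6333141 ]]
265 126
[252 208]
```

View pics/m6.png

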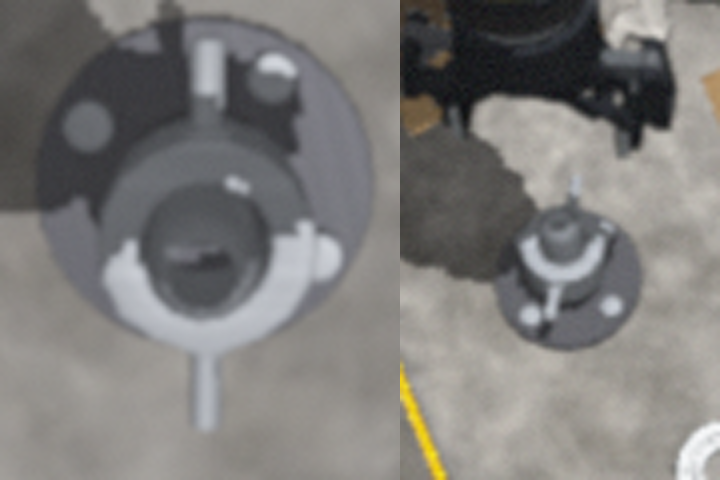

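The tall collar sits level on the shoulder and the spindle shows through its bore. Next is the broad collar.

Request:
{"op": "jog_arm", "data": {
  "increments": [
    {"fingers": 1, "xyz": [4, 0.4, -0.5], "spin": 0},
    {"fingers": 1, "xyz": [9, 0.9, -0.5], "spin": 0},
    {"fingers": 1, "xyz": [15, 1.5, -0.5], "spin": 0},
    {"fingers": 1, "xyz": [21, 2.1, -0.5], "spin": 0},
    {"fingers": 1, "xyz": [27, 2.7, -0.5], "spin": 0},
    {"fingers": 1, "xyz": [33, 3.3, -0.5], "spin": 0},
    {"fingers": 1, "xyz": [36.5, 3.7, -0.5], "spin": 0},
    {"fingers": 1, "xyz": [38.4, 4, -0.5], "spin": 0}
  ]
}}

```text
t: 17.6
tcp_pos: [528.5, 190.2, 219.9]
tcp_rot: [-2.295, -2.144, 0.003]
wrist_force: [-0.2, -0.3, 0.2]
finger_gap: 85.4
grip_force: 0.0
```

Request:
{"op": "jog_arm", "data": {
  "increments": [
    {"fingers": 1, "xyz": [0, 0, 0.5], "spin": 0},
    {"fingers": 1, "xyz": [0, 0, 1], "spin": 0},
    {"fingers": 1, "xyz": [0, 0, 1.5], "spin": 0},
    {"fingers": 1, "xyz": [0, 0, 2], "spin": 0},
    {"fingers": 1, "xyz": [0, 0, 2], "spin": 0},
    {"fingers": 1, "xyz": [0, 0, 2], "spin": 0},
    {"fingers": 1, "xyz": [0, 0, 2], "spin": 0},
    {"fingers": 1, "xyz": [0, 0, 2], "spin": 0}
  ]
}}

```text
t: 18.6
tcp_pos: [529.3, 188.9, 201.5]
tcp_rot: [2.298, 2.142, 0.001]
wrist_force: [0.0, -0.3, 0.4]
finger_gap: 85.7
grip_force: 0.0
```

Run:
```python
from h import *
np.set_printoptions(precision=1,suppress=True)
i=cams.camera_info('wrist'); im=cams.camera('wrist'); cv2.imwrite('pics/w7.png',im); np.savez('w7.npz',**i)
P=proj(i,[530.7,188.5,155],True); print(P)
g=cv2.cvtColor(im,cv2.COLOR_BGR2GRAY);x,y=map(int,P)
# bore: dark/ground inside bright ring; all closed contours at several thresholds
c=cv2.resize(g[y-45:y+45,x-45:x+45],None,fx=4,fy=4,interpolation=cv2.INTER_CUBIC)
for t in range(110,200,15):
    for q in cv2.findContours((c>t).astype(np.uint8),cv2.RETR_LIST,cv2.CHAIN_APPROX_NONE)[0]:
        h=cv2.convexHull(q)
        if len(h)<8: continue
        e=cv2.fitEllipse(h); m=(np.array(e[0])+.5)/4-.5+[x-45,y-45]
        if 35<max(e[1])/4<95 and np.hypot(*(m-P))<15: print(t,m,np.array(e[1])/4)
go((530.7,188.5,128),86)
```

```text
[320.4 227.7]
110 [320.1 218.3] [30.8 45.9]
125 [320.1 218.8] [29.6 44.3]
140 [320.1 219. ] [27.6 43.6]
155 [322.6 219.9] [25.9 37.1]
t 18.65 p [529.3 188.9 201.4] xang 86.0 tilt [0. 0.] F [-0.   0.3  0.4] gap 85.5 grip 0.0
shift cm [-0.   0.1  7.3] spin -0.0001
```

Request:
{"op": "jog_arm", "data": {
  "increments": [
    {"fingers": 1, "xyz": [0, 0.12, 1.5], "spin": 0},
    {"fingers": 1, "xyz": [0, 0.12, 3], "spin": 0},
    {"fingers": 1, "xyz": [0, 0.12, 4.5], "spin": 0},
    {"fingers": 1, "xyz": [0, 0.12, 6], "spin": 0},
    {"fingers": 1, "xyz": [0, 0.12, 7.2], "spin": 0},
    {"fingers": 1, "xyz": [0, 0.12, 8], "spin": 0},
    {"fingers": 1, "xyz": [0, 0.12, 8.2], "spin": 0},
    {"fingers": 1, "xyz": [0, 0.12, 8.2], "spin": 0}
  ]
}}

```text
t: 19.65
tcp_pos: [530.6, 188.8, 119.5]
tcp_rot: [2.298, 2.142, 0.001]
wrist_force: [-0.1, -0.8, 0.2]
finger_gap: 85.4
grip_force: 0.0
```

Request:
{"op": "jog_arm", "data": {
  "increments": [
    {"fingers": 0.85, "xyz": [0, 0, 0], "spin": 0},
    {"fingers": 0.8, "xyz": [0, 0, 0], "spin": 0},
    {"fingers": 0.75, "xyz": [0, 0, 0], "spin": 0},
    {"fingers": 0.65, "xyz": [0, 0, 0], "spin": 0},
    {"fingers": 0.5, "xyz": [0, 0, 0], "spin": 0},
    {"fingers": 0.5, "xyz": [0, 0, 0], "spin": 0},
    {"fingers": 0.5, "xyz": [0, 0, 0], "spin": 0},
    {"fingers": 0.5, "xyz": [0, 0, 0], "spin": 0}
  ],
  "squeeze": 60
}}

```text
t: 20.65
tcp_pos: [530.3, 188.7, 119.8]
tcp_rot: [-2.298, -2.143, -0.0]
wrist_force: [-2.1, -0.5, 4.7]
finger_gap: 63.8
grip_force: 64.7
```

Request:
{"op": "jog_arm", "data": {
  "increments": [
    {"fingers": 0.5, "xyz": [0, 0, -0.3], "spin": 0},
    {"fingers": 0.5, "xyz": [0, 0, -0.8], "spin": 0},
    {"fingers": 0.5, "xyz": [0, 0, -1.5], "spin": 0},
    {"fingers": 0.5, "xyz": [0, 0, -2.3], "spin": 0},
    {"fingers": 0.5, "xyz": [0, 0, -3.2], "spin": 0},
    {"fingers": 0.5, "xyz": [0, 0, -4], "spin": 0},
    {"fingers": 0.5, "xyz": [0, 0, -4.5], "spin": 0},
    {"fingers": 0.5, "xyz": [0, 0, -4.5], "spin": 0}
  ],
  "squeeze": 80
}}

```text
t: 21.65
tcp_pos: [530.7, 188.8, 164.8]
tcp_rot: [2.298, 2.142, 0.001]
wrist_force: [-0.1, -0.1, -4.2]
finger_gap: 63.1
grip_force: 88.6
```

Request:
{"op": "jog_arm", "data": {
  "increments": [
    {"fingers": 0.5, "xyz": [0, -2, 0], "spin": 0},
    {"fingers": 0.5, "xyz": [0, -4.5, 0], "spin": 0},
    {"fingers": 0.5, "xyz": [0, -7, 0], "spin": 0},
    {"fingers": 0.5, "xyz": [-2, -9, 0], "spin": 0},
    {"fingers": 0.5, "xyz": [-6, -10, 0], "spin": 0},
    {"fingers": 0.5, "xyz": [-10, -10, 0], "spin": 0},
    {"fingers": 0.5, "xyz": [-15, -9.5, 0], "spin": 0},
    {"fingers": 0.5, "xyz": [-20, -9, 0], "spin": 0}
  ]
}}

```text
t: 22.65
tcp_pos: [426.4, -5.8, 164.3]
tcp_rot: [2.297, 2.143, 0.0]
wrist_force: [1.6, -0.2, -4.3]
finger_gap: 63.2
grip_force: 89.4
```

Run:
```python
from h import *
go((462.4,-191.4,164),86)
```

```text
t 22.65 p [426.4  -5.8 164.3] xang 86.03 tilt [ 0.03 -0.  ] F [ 1.6 -0.2 -4.3] gap 63.2 grip 89.4
shift cm [-18.26   4.87   0.03] spin 0.0006
```

Request:
{"op": "jog_arm", "data": {
  "increments": [
    {"fingers": 0.5, "xyz": [-4, 0.5, 0], "spin": 0},
    {"fingers": 0.5, "xyz": [-8, 1.5, 0], "spin": 0},
    {"fingers": 0.5, "xyz": [-12, 3, 0], "spin": 0},
    {"fingers": 0.5, "xyz": [-15.5, 4.2, 0], "spin": 0},
    {"fingers": 0.5, "xyz": [-17.5, 4.8, 0], "spin": 0},
    {"fingers": 0.5, "xyz": [-18.4, 4.85, 0], "spin": 0},
    {"fingers": 0.5, "xyz": [-18.4, 4.85, 0], "spin": 0},
    {"fingers": 0.5, "xyz": [-18.4, 4.85, 0], "spin": 0}
  ]
}}

```text
t: 23.65
tcp_pos: [461.8, -190.4, 164.2]
tcp_rot: [-2.296, -2.143, -0.0]
wrist_force: [0.2, -0.4, -4.2]
finger_gap: 63.2
grip_force: 89.3
```

Run:
```python
from h import *
go((462.4,-191.4,164),86)
i=cams.camera_info('wrist'); im=cams.camera('wrist'); cv2.imwrite('pics/w8.png',im)
P=proj(i,[462.4,-191.4,200],True);print(P)
x,y=map(int,P);g=cv2.cvtColor(im,cv2.COLOR_BGR2GRAY)
print(np.round(proj(i,[[429.4,-191.4,201],[495.4,-191.4,201]],True),1), g[y+22,x-60:x+61:3].tolist())
```

```text
t 23.65 p [ 461.8 -190.4  164.2] xang 86.05 tilt [-0.02  0.04] F [ 0.2 -0.4 -4.2] gap 63.2 grip 89.3
shift cm [-0.1   0.07  0.02] spin 0.0008
[319.71308468 302.24660446]
[[242.9 305.8]
 [397.7 297.2]] [108, 109, 110, 113, 110, 109, 109, 110, 111, 111, 111, 111, 108, 104, 92, 88, 86, 87, 86, 87, 88, 87, 86, 86, 87, 90, 100, 105, 109, 115, 135, 148, 172, 174, 178, 178, 181, 181, 181, 188, 188]
```

Request:
{"op": "jog_arm", "data": {
  "increments": [
    {"fingers": 0.5, "xyz": [-0.09, 0.06, 1], "spin": 0},
    {"fingers": 0.5, "xyz": [-0.09, 0.06, 2.2], "spin": 0},
    {"fingers": 0.5, "xyz": [-0.09, 0.06, 3.4], "spin": 0},
    {"fingers": 0.5, "xyz": [-0.09, 0.06, 4.6], "spin": 0},
    {"fingers": 0.5, "xyz": [-0.09, 0.06, 5.8], "spin": 0},
    {"fingers": 0.5, "xyz": [-0.09, 0.06, 6.6], "spin": 0},
    {"fingers": 0.5, "xyz": [-0.09, 0.06, 7], "spin": 0},
    {"fingers": 0.5, "xyz": [-0.09, 0.06, 7], "spin": 0}
  ]
}}

```text
t: 24.7
tcp_pos: [462.6, -192.4, 94.1]
tcp_rot: [-2.298, -2.142, 0.0]
wrist_force: [0.4, 0.7, -4.5]
finger_gap: 63.5
grip_force: 89.4
```

Request:
{"op": "jog_arm", "data": {
  "increments": [
    {"fingers": 0.5, "xyz": [0, 0, 0.15], "spin": 0},
    {"fingers": 0.5, "xyz": [0, 0, 0.35], "spin": 0},
    {"fingers": 0.5, "xyz": [0, 0, 0.55], "spin": 0},
    {"fingers": 0.5, "xyz": [0, 0, 0.75], "spin": 0},
    {"fingers": 0.5, "xyz": [0, 0, 0.95], "spin": 0},
    {"fingers": 0.5, "xyz": [0, 0, 1.1], "spin": 0},
    {"fingers": 0.5, "xyz": [0, 0, 1.2], "spin": 0},
    {"fingers": 0.5, "xyz": [0, 0, 1.2], "spin": 0}
  ]
}}

```text
t: 25.7
tcp_pos: [462.7, -192.4, 82.2]
tcp_rot: [-2.298, -2.142, 0.0]
wrist_force: [0.4, 0.4, -3.7]
finger_gap: 63.5
grip_force: 89.4
```

Request:
{"op": "jog_arm", "data": {
  "increments": [
    {"fingers": 0.5, "xyz": [0.09, -0.02, 0.1], "spin": 0},
    {"fingers": 0.5, "xyz": [0.09, -0.02, 0.4], "spin": 0},
    {"fingers": 0.5, "xyz": [0.09, -0.02, 0.7], "spin": 0},
    {"fingers": 0.5, "xyz": [0.09, -0.02, 1.0], "spin": 0},
    {"fingers": 0.5, "xyz": [0.09, -0.02, 1.3], "spin": 0},
    {"fingers": 0.5, "xyz": [0.09, -0.02, 1.6], "spin": 0},
    {"fingers": 0.5, "xyz": [0.09, -0.02, 1.8], "spin": 0},
    {"fingers": 0.5, "xyz": [0.09, -0.02, 1.8], "spin": 0}
  ]
}}

```text
t: 26.7
tcp_pos: [462.4, -191.5, 64.1]
tcp_rot: [-2.298, -2.142, 0.0]
wrist_force: [1.0, -0.0, -4.8]
finger_gap: 63.6
grip_force: 89.4
```

Request:
{"op": "jog_arm", "data": {
  "increments": [
    {"fingers": 0.5, "xyz": [0, 0, 0.04], "spin": 0},
    {"fingers": 0.5, "xyz": [0, 0, 0.08], "spin": 0},
    {"fingers": 0.5, "xyz": [0, 0, 0.12], "spin": 0},
    {"fingers": 0.5, "xyz": [0, 0, 0.16], "spin": 0},
    {"fingers": 0.5, "xyz": [0, 0, 0.2], "spin": 0},
    {"fingers": 0.5, "xyz": [0, 0, 0.24], "spin": 0},
    {"fingers": 0.5, "xyz": [0, 0, 0.28], "spin": 0},
    {"fingers": 0.5, "xyz": [0, 0, 0.28], "spin": 0}
  ]
}}

```text
t: 27.7
tcp_pos: [462.5, -191.5, 61.5]
tcp_rot: [-2.298, -2.142, 0.0]
wrist_force: [-0.4, -0.4, -4.2]
finger_gap: 63.4
grip_force: 89.4
```

Request:
{"op": "jog_arm", "data": {
  "increments": [
    {"fingers": 0.5, "xyz": [0, 0, 0.03], "spin": 0},
    {"fingers": 0.5, "xyz": [0, 0, 0.06], "spin": 0},
    {"fingers": 0.5, "xyz": [0, 0, 0.09], "spin": 0},
    {"fingers": 0.5, "xyz": [0, 0, 0.12], "spin": 0},
    {"fingers": 0.5, "xyz": [0, 0, 0.15], "spin": 0},
    {"fingers": 0.5, "xyz": [0, 0, 0.15], "spin": 0},
    {"fingers": 0.5, "xyz": [0, 0, 0.15], "spin": 0},
    {"fingers": 0.5, "xyz": [0, 0, 0.15], "spin": 0}
  ]
}}

```text
t: 28.7
tcp_pos: [462.6, -191.5, 60.0]
tcp_rot: [-2.298, -2.142, 0.0]
wrist_force: [-0.1, -0.5, -4.5]
finger_gap: 63.5
grip_force: 89.4
```

Request:
{"op": "jog_arm", "data": {
  "increments": [
    {"fingers": 0.5, "xyz": [0, 0, 0.03], "spin": 0},
    {"fingers": 0.5, "xyz": [0, 0, 0.06], "spin": 0},
    {"fingers": 0.5, "xyz": [0, 0, 0.08], "spin": 0},
    {"fingers": 0.5, "xyz": [0, 0, 0.08], "spin": 0},
    {"fingers": 0.5, "xyz": [0, 0, 0.08], "spin": 0},
    {"fingers": 0.5, "xyz": [0, 0, 0.08], "spin": 0},
    {"fingers": 0.5, "xyz": [0, 0, 0.08], "spin": 0},
    {"fingers": 0.5, "xyz": [0, 0, 0.08], "spin": 0}
  ]
}}

```text
t: 29.7
tcp_pos: [462.6, -191.5, 59.5]
tcp_rot: [2.298, 2.142, 0.0]
wrist_force: [-3.7, 1.6, 4.8]
finger_gap: 63.1
grip_force: 90.5
```

Contact at 59.5, as predicted. I'll release, retreat, then look.

Request:
{"op": "jog_arm", "data": {
  "increments": [
    {"fingers": 0.76, "xyz": [0, 0, 0.05], "spin": 0},
    {"fingers": 0.79, "xyz": [0, 0, 0.05], "spin": 0},
    {"fingers": 0.82, "xyz": [0, 0, 0.05], "spin": 0},
    {"fingers": 0.86, "xyz": [0, 0, 0.05], "spin": 0},
    {"fingers": 0.9, "xyz": [0, 0, 0.05], "spin": 0},
    {"fingers": 0.95, "xyz": [0, 0, 0.05], "spin": 0},
    {"fingers": 0.95, "xyz": [0, 0, 0.05], "spin": 0},
    {"fingers": 0.95, "xyz": [0, 0, 0.05], "spin": 0}
  ],
  "squeeze": 30
}}

```text
t: 30.7
tcp_pos: [462.6, -191.5, 58.7]
tcp_rot: [2.298, 2.142, 0.0]
wrist_force: [-0.8, -1.0, 0.0]
finger_gap: 81.2
grip_force: 0.0
```

Request:
{"op": "jog_arm", "data": {
  "increments": [
    {"fingers": 0.95, "xyz": [0, 0, -0.8], "spin": 0},
    {"fingers": 0.95, "xyz": [0, 0, -2], "spin": 0},
    {"fingers": 0.95, "xyz": [0, 0, -4], "spin": 0},
    {"fingers": 0.95, "xyz": [0, 0, -7], "spin": 0},
    {"fingers": 0.95, "xyz": [0, 0, -11], "spin": 0},
    {"fingers": 0.95, "xyz": [0, 0, -15], "spin": 0},
    {"fingers": 0.95, "xyz": [0, 0, -17], "spin": 0},
    {"fingers": 0.95, "xyz": [0, 0, -17], "spin": 0}
  ]
}}

```text
t: 31.7
tcp_pos: [463.8, -192.0, 231.1]
tcp_rot: [2.295, 2.14, 0.003]
wrist_force: [-0.6, 0.8, 0.1]
finger_gap: 81.1
grip_force: 0.0
```

Run:
```python
from h import *
go((440,60,240),85.8)
im=cams.camera('wrist'); i=cams.camera_info('wrist'); s=cams.camera('side')
c=lambda a,x,y,w,h,k:cv2.resize(a[y:y+h,x:x+w],None,fx=k,fy=k,interpolation=cv2.INTER_CUBIC)
p=proj(i,[462,-191,95],True).astype(int); q=proj(cams.camera_info('side'),[462,-191,60]).astype(int)
cv2.imwrite('pics/m9.png',np.hstack([c(im,p[0]-60,p[1]-60,120,120,4),c(s,q[0]-40,q[1]-60,80,120,4)]))
```

```text
t 31.7 p [ 463.8 -192.   231.1] xang 85.99 tilt [ 0.24 -0.1 ] F [-0.6  0.8  0.1] gap 81.1 grip 0.0
shift cm [24.97 -4.14 -0.94] spin 0.0033
```

View pics/m9.png

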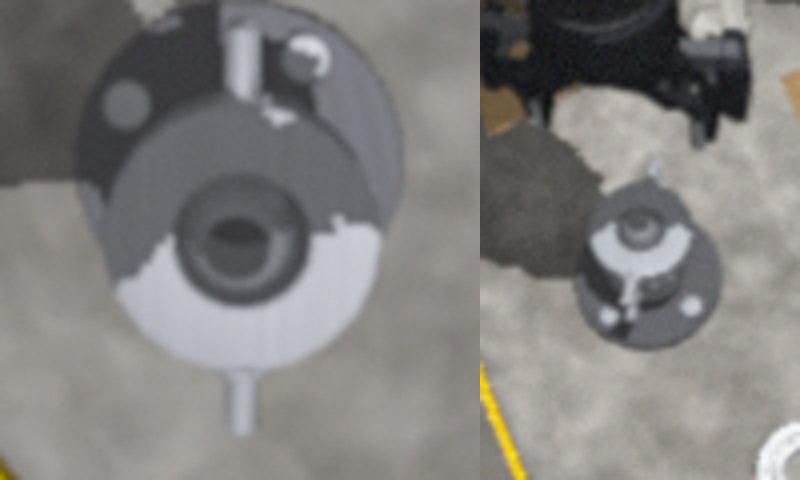

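The broad collar lies flat on the tall one, with the spindle tip showing 8 mm above it in the bore. The gripper is clear of everything.

```bash
python3 -c "
from plant import workorder
print(workorder.hand_in())"
```

```text
the job is handed in; nothing more can be done
None
```

The job is handed in at about 32 s: the tall collar sits on the spindle's shoulder and the broad collar lies flat on it; both were lowered under control, the gripper is clear, and I moved nothing else.

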